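Seat the white reference puck in the analyser's three-point nest

TASK

Take the white-capped reference puck out of its case and lay it flat on the analyser's plate at the open end of the nest, before the spring plunger. Slide it in along the fence, past the plunger, and press it firmly but gently home against the end stop's screw, wherever that has been set, so that when you let go it stays seated, touching fence, stop screw and plunger. The stop is precisely set, so never push hard against it or the fence; leave the dark puck, the vial, the jar and the wash bottle where they are.

Things in the scene. Friction and masses are not known exactly. Their poses are not given: they have to be found in the camera images.
- white_puck: aluminium reference puck with a white disc on its top: a plain cylinder 52 mm in diameter and 24 mm tall, about 0.16 kg; origin at the centre of its underside, z up. It starts in one of the two wells of the case
- dark_puck: the same puck with a black disc on its top, in the other well; a bystander
- case: fixed grey case, no lid, 103 mm (x) by 163 mm (y), top face 22 mm high, with two round wells 56 mm wide, 8 mm deep, centred 36 mm either side of its origin along its y axis; a puck in a well stands 16 mm out of it, with 20 mm between the two pucks; origin at the centre of its underside
- analyser: fixed white reflectance analyser, about 300 mm (x) by 240 mm (y); the black plate on its top, 200 by 170 mm, on which the puck slides, is 108 mm above the bench. Origin at bench level under the nest. Its x axis is the direction in which the puck slides into the nest, its y axis points from fence to plunger
- nest (a point): point on the plate, middle of the round window, axes as the analyser's. The underside centre of a seated puck lies on this point's x axis, from 4 mm before to 4 mm beyond it, as the stop screw is set. Passing the plunger takes up to about 16 N, most at first touch, then only a few N. Friction may hold the puck short: press it home, where the force rises steeply; 6 to 12 N is right, over 20 N too much
- open_end (a point): point on the plate 62 mm before nest along -x: a puck centred here just touches the fence and is 13 mm short of the plunger. The plate ends 68 mm further along -x; the housing's top around it is 8 mm lower
- fence: fixed straight steel bar 135 mm long (analyser x), 12 mm wide, 14 mm high above the plate, along the right-hand (-y) side of the sliding path; its inner face is 6 mm from its origin towards +y, 26 mm from the line through open_end and nest. Origin at the middle of its underside. A puck pushed in while well off the fence jams on the plunger
- end_stop: end stop at the far (+x) end: fixed grey block 14 by 26 mm, 20 mm high, centred 54 mm beyond nest on its x axis (origin: middle of its underside), with a set screw pointing along -x, round tip of 5 mm radius 10 mm above the plate, that stops the puck. Its user sets the tip's front anywhere from 22 to 30 mm beyond nest; the setting is not measured, so feel for it
- plunger: spring plunger: round brass nose, 6 mm radius, centre 10 mm above the plate (origin), sliding along the analyser's y in a grey block 18 mm high on the left (+y), 46 to 68 mm from the line of sliding, small black knob behind. Free, the nose lies 21 mm before nest (-x) and 16 mm to +y; spring 2.2 N, plus 0.36 N per mm; it yields 16 mm as the puck's widest part passes, then comes back behind it
- vial: small yellow sample vial with a white cap, 28 mm in diameter, 65 mm tall, standing; origin at the centre of its underside
- jar: white jar, 64 mm in diameter, 75 mm tall, standing; origin at the centre of its underside
- wash_bottle: white bottle, 60 mm in diameter, 170 mm tall, standing; origin at the centre of its underside

How it is judged:
By the outcome, as a careful person would: the job done as asked, in the order asked, and still so for the second after the job is handed in, with the robot touching nothing.
It also fails if it takes over 61 s, if anything falls off the work surface, if the arm or the gripper's body presses on something with over 40 N, if the wrist force passes 120 N, or if a joint passes its speed limit or range.

ROBOT

A 6-joint arm with a two-finger parallel gripper is mounted at the origin on the work surface. World frame = base frame: x ahead of the robot, y to its left, z up, the work surface at z = 0. Lengths are in m, angles in rad, forces in N, time in s.
With the tool pointing down it reaches from about 0.35 to 0.775 m from the base axis. Payload 5.5 kg.
Tool frame: the origin (TCP) lies between the finger pads; the fingertips stand 8 mm ahead of it and the grasp point (between the pads) lies 11 mm behind it; z points along the fingers, y is the line along which they close (so a half turn about z gives the same grasp; the last joint's range is limited). The gripper opens to 85 mm and grips with 20 to 120 N. Pads are 22 mm wide; open, the fingers measure 114 mm over their backs; the gripper's body (76 mm by 85 mm) begins 54 mm behind the grasp point. The pads swing forward as they close: fully open they stand 13 mm farther back than shut.
Start: joints at [-1.449, 0.313, 0.046, 1.304, 0, 1.431], TCP at [0.149, -0.555, 0.239] pointing down, gripper open.
Joint ranges: [-2.76, 2.76], [-0.86, 1.69], [-1.03, 1.26], [-2.2, 2.34], [-1.47, 1.5], [-3.14, 3.14]. Speed limits (rad/s): [2.57, 2.57, 3.14, 3.14, 3.14, 3.14].

INTERFACE

Orientations are given as a unit quaternion [w, x, y, z].
In Python, from workcell import status, vision, job gives the robot as it stands. The module is installed in compiled form; this text tells all that it offers.
- The arm moves only by the tool apply_moves, never from a script. Its argument "moves" is one flat list of numbers, 6 for each row, row after row: the shift along the world's x, y, z in units of 25 mm (1.0 is 25 mm), then the turn, a rotation vector about the world's x, y, z in rad. In form: [x, y, z, rx, ry, rz, x, y, z, rx, ry, rz, ...]. A call has 1 to 20 rows; each row is the pose to reach, as a shift and turn from the pose commanded when the call began; what a row does not reach only later rows make up. A row lasts 1/12 s, in which the tool goes at most 41.7 mm and 7.16 degrees, less where a joint would pass 70% of its speed; a pose out of reach is approached as far as the arm can. A call with a gripper value outside its range is refused whole. "claw" is the opening in per cent of the stroke, from 0 (shut) to 100 (fully open), set as the call begins (left out, the last holds). The fingers move at their own pace and stop on an object; "newtons" is the grip in N (left out, the last holds). Time passes only in rows, so rows that repeat a pose let the fingers close. It gives the time, the measured TCP pose, the force, the opening and the grip force at its end, in the units of the state.
- status.get_state(): the state, without advancing time (a new reading comes with each control period).
- vision.read_camera(name): name is "side" or "top"; returns a dict with "image" (480x640x3 uint8, blue, green, red), "camera_matrix" (3x3 intrinsics, pixels), "camera_from_world" (4x4, takes a point from world to camera coordinates). Camera axes: x right, y down, z forward; pixel columns grow to the right and rows downward; lengths in m; the calibration is good to about 2 mm. A picture is of the moment at which its call begins. There is no depth.
- job.hand_in(): hands the job in; it is judged then, once.
The state is a dict: "clock": time; "joint_pos": joint angles; "qvel": joint speeds; "tau": joint torques, N m; "tcp_pos": TCP position; "orientation": TCP orientation; "wrist_force": force on the tool from outside, world axes, zero at the start; "ft_torque": the same for the moment, N m; "finger_gap": finger opening in m; "grip_force": force on a finger pad.
Only numpy, scipy, OpenCV 4.12 (cv2) and the standard library are available. Lean on these libraries where they do the work, as an engineer would, in place of code of your own. Each camera call takes 0.05 s, during which the arm holds its last target. There are 200 camera calls.

## Working session

There is one attempt and no reset: what is moved stays moved. The work goes in short steps, Python scripts to look and compute and a tool call to move; the robot and the scene stay as the last step left them, time stands still between calls to the robot, and variables do not carry over. Pictures are saved under pics/ and viewed, at most 10 in all, crops included, and the job is handed in when it is done.

Besides the shell and the picture viewer there is one more tool, called after "Call:" as a command line: name --argument value ..., lists and objects as JSON in quotes. apply_moves: Moves the arm, as the interface text tells. Its arguments: {"type":"object","properties":{"moves":{"type":"array","items":{"type":"number"}},"claw":{"type":"number"},"newtons":{"type":"number"}},"required":["moves"]}

```bash
mkdir -p pics; python3 - <<'E'
from workcell import status, vision
import cv2,numpy as np
print(status.get_state())
for n in("side","top"):
    r=vision.read_camera(n); cv2.imwrite(f"pics/{n}0.png",r["image"]); np.savez(f"{n}0.npz",**r)
    print(n,r["camera_matrix"].tolist(),np.round(r["camera_from_world"],4).tolist())
E
```

```text
{'clock': 0.0, 'joint_pos': array([-1.44859681e+00,  3.13989154e-01,  4.49801902e-02,  1.30360724e+00,
       -4.14929007e-05,  1.43120220e+00]), 'qvel': array([ 0.00157497,  0.00014598,  0.00019439, -0.00013677,  0.00053519,
       -0.00012672]), 'tau': array([ 7.28686646e-04, -4.80621886e+01,  2.98533422e+01,  1.90900709e-02,
       -8.50790934e-05,  1.02831987e-05]), 'tcp_pos': array([ 0.14873825, -0.55491101,  0.23841576]), 'orientation': array([-9.10082255e-04,  9.91444823e-01,  1.30523312e-01, -1.28317646e-05]), 'wrist_force': array([-0.44712401,  0.39014407, -0.27629555]), 'ft_torque': array([-0.00756552,  0.03867633, -0.02977639]), 'grip_force': 0.0, 'finger_gap': 0.0852646628198544}
side [[496.26013377605807, 0.0, 318.2485672473294], [0.0, 496.26013377605807, 228.53564545131482], [0.0, 0.0, 1.0]] [[0.9918, -0.1259, -0.0204, -0.533], [-0.0984, -0.6538, -0.7503, 0.1789], [0.0811, 0.7462, -0.6608, 1.1903], [0.0, 0.0, 0.0, 1.0]]
top [[455.407937839784, 0.0, 329.6161752427118], [0.0, 455.407937839784, 236.4965820056342], [0.0, 0.0, 1.0]] [[0.0023, -0.9999, -0.0169, 0.074], [-0.9862, 0.0006, -0.1657, 0.5412], [0.1657, 0.0171, -0.986, 1.043], [0.0, 0.0, 0.0, 1.0]]
```

View pics/top0.png

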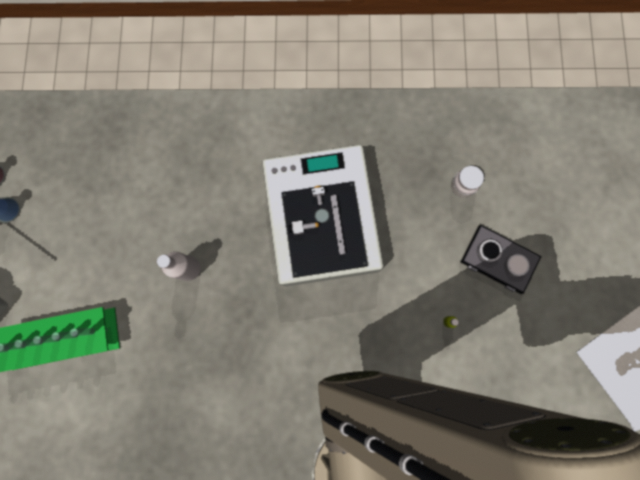

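View pics/side0.png

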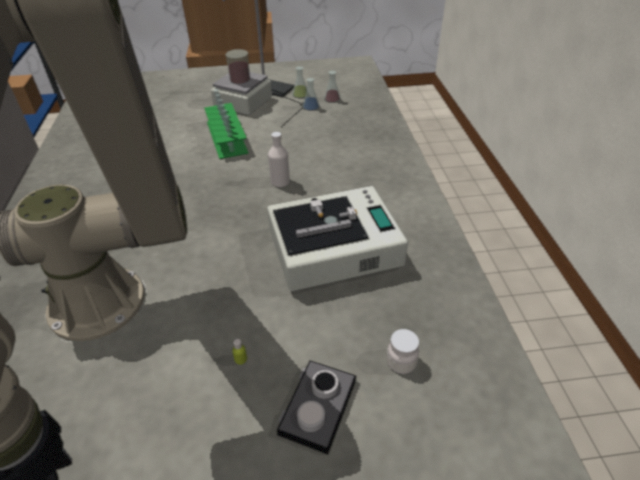

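The top view shows the analyser at about (323,215), with its slide direction up the image. The case holds the dark puck at (490,250) and the white one at (518,265). In the side view the white puck is at (311,415) and the dark one at (325,382). I'll enlarge crops from both views to measure.

```bash
python3 - <<'E'
import cv2,numpy as np
t=cv2.imread("pics/top0.png"); s=cv2.imread("pics/side0.png")
f=lambda im,x,y,w,h:cv2.resize(im[y:y+h,x:x+w],(400,300),interpolation=cv2.INTER_CUBIC)
a=np.vstack([np.hstack([f(t,250,140,160,120+30),f(t,440,210,120,90)]),np.hstack([f(s,260,180,160,120),f(s,260,350,120,105)])])
cv2.imwrite("pics/crop0.png",a)
E
```

```text
(no output)
```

View pics/crop0.png

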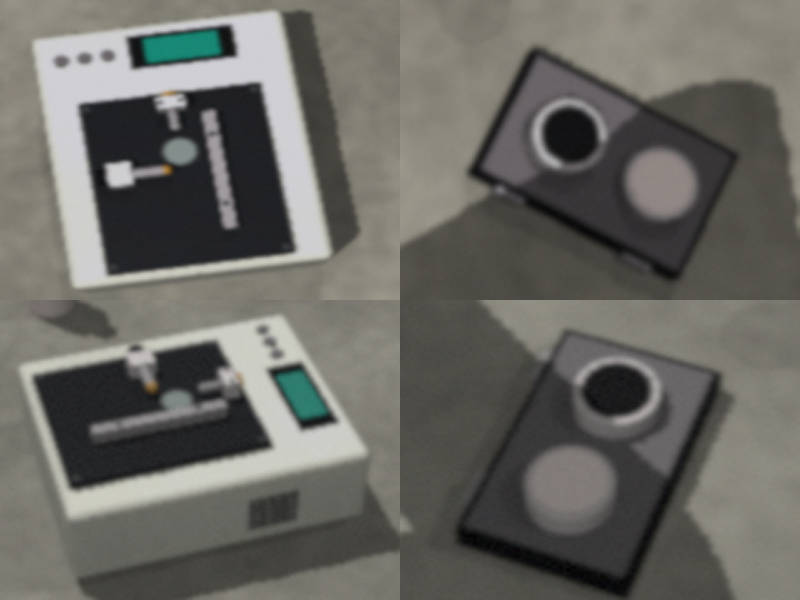

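Crop: the plate (black), the round window (grey), the fence on its right and the plunger's brass nose on its left are clear. So are both pucks; the white puck, in shadow, is the lower-right one in the top view. Now I'll measure by masks and rays.

```bash
cat > h.py <<'E'
import cv2,numpy as np
def load(n,k=0): return dict(np.load(f"{n}{k}.npz"))
def ray(c,uv):
    R=c["camera_from_world"][:3,:3];t=c["camera_from_world"][:3,3];K=c["camera_matrix"]
    uv=np.atleast_2d(uv).astype(float)
    d=(np.linalg.inv(K)@np.c_[uv,np.ones(len(uv))].T).T@R
    return -R.T@t,d
def onz(c,uv,z):
    o,d=ray(c,uv); return o+d*((z-o[2])/d[:,2])[:,None]
def tri(c1,u1,c2,u2):
    o1,d1=ray(c1,u1);o2,d2=ray(c2,u2);d1=d1[0];d2=d2[0]
    A=np.c_[d1,-d2];s=np.linalg.lstsq(A,o2-o1,rcond=None)[0]
    p,q=o1+d1*s[0],o2+d2*s[1]; return (p+q)/2,np.linalg.norm(p-q)
def blob(m,near):
    n,l,st,ce=cv2.connectedComponentsWithStats(m.astype(np.uint8))
    i=1+np.argmin([np.hypot(*(c-near))+ (1e3 if s[4]<15 else 0) for c,s in zip(ce[1:],st[1:])])
    return (l==i).astype(np.uint8),ce[i],st[i]
def cnt(m): return max(cv2.findContours(m,cv2.RETR_EXTERNAL,cv2.CHAIN_APPROX_NONE)[0],key=cv2.contourArea)
E
python3 - <<'E'
from h import *
C={n:load(n) for n in("top","side")}
res={}
for n,pl,win,wp,dp in(("top",(323,230),(322,215),(518,265),(489,250)),("side",(320,225),(331,220),(311,414),(325,382))):
    im=C[n]["image"];g=im.max(2).astype(int)
    print(n,"px plate",g[pl[1],pl[0]],"win",g[win[1],win[0]],"wp",g[wp[1],wp[0]],"dp",g[dp[1],dp[0]])
    m,ce,st=blob((g<75),pl); hull=cv2.convexHull(cnt(m))
    q=cv2.approxPolyDP(hull,8,True)[:,0]; print(" plate",st,q.tolist())
    P=onz(C[n],hull[:,0],.108)[:,:2].astype(np.float32); r=cv2.minAreaRect(P); print(" rect",r, cv2.boxPoints(r).round(4).tolist())
    print(" win onz",onz(C[n],win,.108))
    for nm,p,w in(("wp",wp,14),("win",win,9),("dp",dp,14)):
        print(nm,"row",g[p[1],p[0]-2*w:p[0]+2*w].tolist());print("   col",g[p[1]-2*w:p[1]+2*w,p[0]].tolist())
E
```

```text
top px plate 38 win 142 wp 145 dp 20
 plate [ 283  182   84   95 5307] [[352, 182], [366, 265], [294, 276], [283, 193]]
 rect ((0.5497212409973145, 0.08679462969303131), (0.19590772688388824, 0.1658594310283661), 8.786876678466797) [[0.44020000100135803, 0.15379999577999115], [0.46560001373291016, -0.010099999606609344], [0.6592000126838684, 0.01979999989271164], [0.633899986743927, 0.18369999527931213]]
 win onz [[0.58017586 0.09076188 0.108     ]]
wp row [49, 49, 49, 51, 50, 53, 54, 55, 56, 56, 57, 57, 55, 52, 46, 46, 56, 81, 111, 131, 141, 144, 143, 145, 145, 145, 145, 144, 145, 145, 145, 145, 145, 145, 145, 144, 141, 132, 113, 85, 64, 56, 55, 55, 51, 44, 41, 57, 74, 81, 84, 84, 84, 83, 84, 83]
   col [142, 124, 97, 81, 76, 76, 64, 48, 40, 47, 54, 57, 56, 57, 56, 57, 69, 93, 118, 137, 144, 145, 145, 145, 145, 145, 146, 145, 145, 145, 145, 144, 144, 145, 146, 143, 138, 124, 101, 71, 51, 49, 48, 49, 50, 55, 57, 56, 57, 56, 54, 46, 30, 18, 15, 29]
win row [35, 36, 36, 35, 37, 37, 38, 36, 37, 41, 62, 97, 128, 140, 142, 142, 143, 142, 142, 142, 143, 142, 141, 130, 97, 62, 42, 38, 50, 9
[... 1794 characters left out ...]
 60, 71, 82, 87, 94, 100, 113, 122, 122]
   col [35, 36, 39, 35, 40, 34, 37, 37, 38, 39, 38, 36, 42, 62, 100, 126, 135, 137, 136, 137, 137, 143, 145, 140, 122, 94, 76, 69, 59, 43, 36, 36, 39, 37, 37, 39]
dp row [64, 56, 45, 42, 52, 56, 57, 58, 55, 54, 50, 51, 53, 53, 69, 89, 89, 69, 36, 22, 28, 30, 27, 29, 26, 26, 26, 26, 28, 26, 31, 27, 28, 27, 26, 27, 34, 69, 122, 160, 152, 113, 88, 94, 101, 105, 104, 105, 105, 104, 105, 106, 102, 93, 76, 47]
   col [132, 131, 133, 132, 133, 134, 132, 134, 134, 133, 119, 91, 86, 98, 107, 124, 146, 137, 95, 44, 32, 27, 27, 26, 28, 30, 29, 24, 28, 24, 28, 28, 28, 26, 28, 42, 89, 138, 157, 139, 114, 102, 98, 93, 78, 65, 61, 58, 56, 58, 60, 57, 57, 57, 58, 61]
```

```bash
python3 - <<'E'
from h import *
C={n:load(n) for n in("top","side")}
U={}
def roi(m,c,r):
    k=np.zeros_like(m,np.uint8); cv2.circle(k,c,r,1,-1); return m&k
for n,win,wp,dp,th in(("top",(322,215),(518,265),(490,250),103),("side",(331,220),(311,414),(325,382),113)):
    im=C[n]["image"];g=im.max(2)
    m,ce,st=blob(roi((g>(90)).astype(np.uint8),win,9),win)
    h=cv2.convexHull(cnt(m)); U[n,"win"]=ce; print(n,"win",ce,st)
    for nm,p,mm in(("wp",wp,(g>th)),("dp",dp,(g<70))):
        m,ce,st=blob(roi(mm.astype(np.uint8),p,20 if nm=="wp" else 13),p); e=cv2.fitEllipse(cnt(m)); U[n,nm]=np.array(e[0]); print(n,nm,ce.round(2),st,e)
    z=dict(win=.108,wp=.038,dp=.038)
    for k in z: print("  ",k,onz(C[n],U[n,k],z[k]).round(4))
    # red-brown nose
    hsv=cv2.cvtColor(im,cv2.COLOR_BGR2HSV); mm=(hsv[...,0]>5)&(hsv[...,0]<25)&(hsv[...,1]>110)
    k=np.zeros(mm.shape,bool);k[win[1]-25:win[1]+25,win[0]-30:win[0]+30]=1
    _,_,st,ce=cv2.connectedComponentsWithStats((mm&k).astype(np.uint8));print("  nose",ce[1:].round(1),st[1:,4],[onz(C[n],c,.118).round(4) for c in ce[1:]])
for k in("win","wp","dp"): print(k,tri(C["top"],U["top",k],C["side"],U["side",k]))
T=np.array([[352,182],[366,265],[294,276],[283,193]])+0.;S=np.array([[345,197],[367,238],[289,254],[274,211]])+0.
for t,s in zip(T,np.roll(S,0,0)): print("plate corner",tri(C["top"],t,C["side"],s))
# fence: bright strip in the top view
g=C["top"]["image"].max(2); m,ce,st=blob(g>100,(338,225)); print("fence",st,ce)
P=onz(C["top"],cnt(m)[:,0],.122)[:,:2].astype(np.float32); r=cv2.minAreaRect(P);print(r)
g=C["side"]["image"].max(2); m,ce,st=blob((g>105),(325,229)); print("fence",st,ce)
# case outline, top view
E
```

```text
top win [321.46715328 215.12408759] [315 209  14  13 137]
top wp [517.97 264.49] [508 255  21  20 335] ((517.9683227539062, 264.4881286621094), (19.01736831665039, 20.573196411132812), 125.86502075195312)
top dp [490.81 250.3 ] [483 242  17  17 210] ((490.8080139160156, 250.31214904785156), (14.70925235748291, 16.34263038635254), 139.1588897705078)
   win [[0.5799 0.092  0.108 ]]
   wp [[ 0.475  -0.3715  0.038 ]]
   dp [[ 0.5088 -0.3095  0.038 ]]
  nose [[316.7 224.1]] [17] [array([[0.5571, 0.1022, 0.118 ]])]
side win [330.91970803 221.88321168] [324 216  16  12 137]
side wp [310.5  413.21] [299 402  24  23 436] ((310.49749755859375, 413.2056579589844), (22.027551651000977, 23.36754035949707), 70.17971801757812)
side dp [324.24 381.37] [314 373  21  18 273] ((324.22601318359375, 381.37713623046875), (16.623960494995117, 19.062480926513672), 76.66275787353516)
   win [[0.5824 0.0873 0.108 ]]
   wp [[ 0.4767 -0.3699  0.038 ]]
   dp [[ 0.5111 -0.3073  0.038 ]]
  nose [[320.5 215.3]] [14] [array([[0.5588, 0.1046, 0.118 ]])]
win (array([0.58202518, 0.09219249, 0.10345048]), np.float64(0.002249220576803485))
wp (array([ 0.47571507, -0.37083025,  0.03954291]), np.float64(0.001785783106374045))
dp (array([ 0.50974829, -0.30874694,  0.04003391]), np.float64(0.002359596953334555))
plate corner (array([0.61295768, 0.02606706, 0.23248657]), np.float64(0.015462254363820219))
plate corner (array([ 0.55552728, -0.01901301,  0.14238808]), np.float64(0.1864278656741993))
plate corner (array([ 0.46514061,  0.16982373, -0.06884666]), np.float64(0.018608876546262244))
plate corner (array([0.52939682, 0.15136398, 0.15001211]), np.float64(0.18112565331622857))
fence [331 195  14  59 309] [337.27184466 224.38511327]
((0.5570209622383118, 0.05631665140390396), (0.13369031250476837, 0.011636854149401188), 8.744474411010742)
fence [297 217  53  16 242] [325.00413223 224.54132231]
```

Measured: white puck at (0.476, -0.371), top at 39 mm (expected 38). Puck spacing is 71 mm (expected 72). Nest at about (0.581, 0.093) with yaw 8.74°; fence, window and nose agree to about 1 mm. I'll move above the puck with the fingers across the case's short axis.

Call:
apply_moves --moves '[13.08,7.37,-2.5,0,0,0.808,13.08,7.37,-3.8,0,0,0.808,13.08,7.37,-3.8,0,0,0.808,13.08,7.37,-3.8,0,0,0.808,13.08,7.37,-3.8,0,0,0.808,13.08,7.37,-3.8,0,0,0.808,13.08,7.37,-3.8,0,0,0.808,13.08,7.37,-3.8,0,0,0.808,13.08,7.37,-3.8,0,0,0.808,13.08,7.37,-3.8,0,0,0.808,13.08,7.37,-3.8,0,0,0.808,13.08,7.37,-3.8,0,0,0.808,13.08,7.37,-3.8,0,0,0.808,13.08,7.37,-3.8,0,0,0.808,13.08,7.37,-3.8,0,0,0.808,13.08,7.37,-3.8,0,0,0.808]' --claw 80 --newtons 30

```text
clock: 1.43
tcp_pos: [0.4749, -0.3723, 0.1449]
orientation: [0.0, 0.861, 0.509, 0.0]
wrist_force: [-0.1, -0.6, -0.7]
finger_gap: 0.0685
grip_force: 0.0
```

```bash
cat > look.py <<'E'
import sys
from workcell import status, vision
from h import *
k=sys.argv[1]
for n in("side","top"):
    r=vision.read_camera(n); np.savez(f"{n}{k}.npz",**r); cv2.imwrite(f"pics/{n}{k}.png",r["image"])
s=status.get_state(); print({a:np.round(s[a],4).tolist() for a in("clock","tcp_pos","orientation","joint_pos","wrist_force","finger_gap")})
E
python3 look.py 1
python3 - <<'E'
import cv2,numpy as np
t=cv2.imread("pics/top1.png"); s=cv2.imread("pics/side1.png")
f=lambda im,x,y,w,h:cv2.resize(im[y:y+h,x:x+w],(400,400),interpolation=cv2.INTER_CUBIC)
cv2.imwrite("pics/crop1.png",np.hstack([f(t,430,180,140,140),f(s,240,300,140,140)]))
E
```

```text
{'clock': 1.5333, 'tcp_pos': [0.4752, -0.3719, 0.1447], 'orientation': [0.0003, 0.8607, 0.5091, 0.0001], 'joint_pos': [-0.797, 0.4088, -0.0501, 1.1112, -0.0, 1.2762], 'wrist_force': [0.7033, -0.7876, 0.0349], 'finger_gap': 0.0681}
```

View pics/crop1.png

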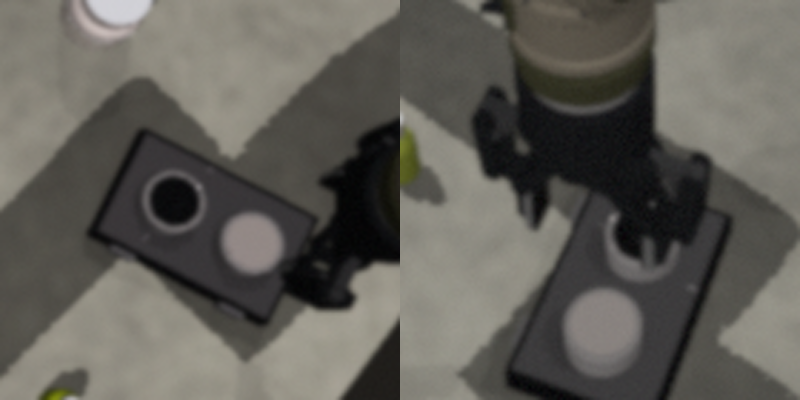

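The gripper is over the white puck with the fingers straddling the case's short axis, clear of the dark puck. Descending.

Call:
apply_moves --moves '[0.01,0.02,-1.2,0,0,0,0.01,0.02,-2.4,0,0,0,0.01,0.02,-3.2,0,0,0,0.01,0.02,-3.7,0,0,0,0.01,0.02,-4.0,0,0,0,0.01,0.02,-4.15,0,0,0,0.01,0.02,-4.25,0,0,0,0.01,0.02,-4.25,0,0,0]'

```text
clock: 2.2
tcp_pos: [0.4763, -0.3711, 0.0385]
orientation: [0.0, 0.86, 0.51, 0.0]
wrist_force: [-0.0, 0.4, 0.2]
finger_gap: 0.0684
grip_force: 0.0
```

```bash
python3 look.py 2
python3 - <<'E'
import cv2,numpy as np
t=cv2.imread("pics/top2.png"); s=cv2.imread("pics/side2.png")
f=lambda im,x,y,w,h:cv2.resize(im[y:y+h,x:x+w],(400,400),interpolation=cv2.INTER_CUBIC)
cv2.imwrite("pics/crop2.png",np.hstack([f(t,460,220,100,100),f(s,260,350,100,100)]))
E
```

```text
{'clock': 2.3, 'tcp_pos': [0.4766, -0.3713, 0.0391], 'orientation': [0.0009, 0.8604, 0.5097, 0.0002], 'joint_pos': [-0.7947, 0.4958, -0.1934, 0.8798, 0.0, 1.2772], 'wrist_force': [0.3245, 0.2779, -0.028], 'finger_gap': 0.0682}
```

View pics/crop2.png

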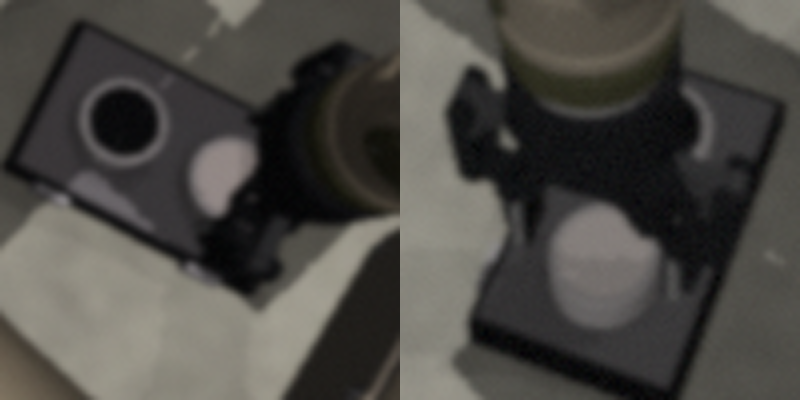

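The fingers stand on both sides of the white puck and the dark puck is untouched. Lowering 3 mm and closing.

Call:
apply_moves --moves '[-0.01,0.0,-0.12,0,0,0,-0.01,0,-0.12,0,0,0]'

```text
clock: 2.47
tcp_pos: [0.476, -0.3709, 0.0354]
orientation: [0.0, 0.86, 0.51, 0.0]
wrist_force: [0.0, -0.7, -0.3]
finger_gap: 0.0684
grip_force: 0.0
```

Call:
apply_moves --moves '[0,0,0,0,0,0,0,0,0,0,0,0,0,0,0,0,0,0,0,0,0,0,0,0,0,0,0,0,0,0,0,0,0,0,0,0]' --claw 50 --newtons 40

```text
clock: 2.97
tcp_pos: [0.4761, -0.3709, 0.0358]
orientation: [0.0, 0.86, 0.51, 0.0]
wrist_force: [0.3, 0.4, 6.3]
finger_gap: 0.0501
grip_force: 41.2
```

Call:
apply_moves --moves '[0,0,0.1,0,0,0,0,0,0.3,0,0,0,0,0,0.7,0,0,0,0,0,1.5,0,0,0,0,0,2.5,0,0,0,0,0,3.5,0,0,0,0,0,4.5,0,0,0,0,0,5.5,0,0,0,0,0,6.0,0,0,0,0,0,6.0,0,0,0]'

```text
clock: 3.8
tcp_pos: [0.4773, -0.3722, 0.1896]
orientation: [0.003, 0.86, 0.51, 0.001]
wrist_force: [0.6, -0.3, -1.3]
finger_gap: 0.0501
grip_force: 41.8
```

```bash
python3 look.py 3
python3 - <<'E'
import cv2,numpy as np
t=cv2.imread("pics/top3.png"); s=cv2.imread("pics/side3.png")
f=lambda im,x,y,w,h:cv2.resize(im[y:y+h,x:x+w],(400,400),interpolation=cv2.INTER_CUBIC)
cv2.imwrite("pics/crop3.png",np.hstack([f(t,450,200,140,140),f(s,230,260,180,180)]))
E
```

```text
{'clock': 3.9, 'tcp_pos': [0.4759, -0.3709, 0.1855], 'orientation': [0.0006, 0.8603, 0.5097, 0.0001], 'joint_pos': [-0.7949, 0.3864, 0.0188, 1.202, 0.0, 1.2769], 'wrist_force': [0.2613, 0.8268, -1.4346], 'finger_gap': 0.0495}
```

View pics/crop3.png

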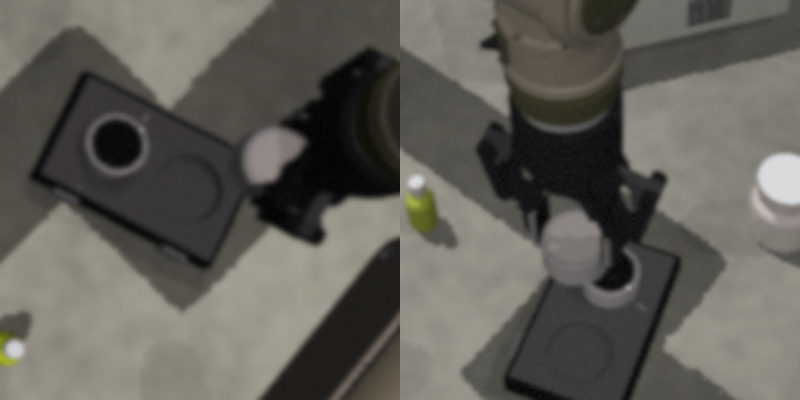

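The puck is held level with its well empty, and the dark puck is still in place. Moving over the analyser's open end.

Call:
apply_moves --moves '[0.04,0.6,0,0,0,0.05,0.1,1.8,0,0,0,0.12,0.17,3.2,0,0,0,0.18,0.25,4.7,0,0,0,0.24,0.33,6.2,0,0,0,0.3,0.42,7.7,0,0,0,0.36,0.5,9.2,0,0,0,0.42,0.58,10.7,0,0,0,0.48,0.66,12.2,0,0,0,0.53,0.74,13.7,0,0,0,0.58,0.83,15.2,0,0,0,0.61,0.91,16.6,0,0,0,0.64,0.96,17.6,0,0,0,0.653,1.0,18.1,0,0,0,0.653,1.0,18.26,0,0,0,0.653,1.0,18.26,0,0,0,0.653,1.0,18.26,0,0,0,0.653]'

```text
clock: 5.32
tcp_pos: [0.5001, 0.0853, 0.1841]
orientation: [-0.001, 0.651, 0.759, -0.001]
wrist_force: [-0.8, -0.5, -1.8]
finger_gap: 0.0495
grip_force: 41.8
```

```bash
python3 look.py 4
python3 - <<'E'
import cv2,numpy as np
t=cv2.imread("pics/top4.png"); s=cv2.imread("pics/side4.png")
f=lambda im,x,y,w,h:cv2.resize(im[y:y+h,x:x+w],(400,400),interpolation=cv2.INTER_CUBIC)
cv2.imwrite("pics/crop4.png",np.hstack([f(t,250,140,150,150),f(s,240,150,180,180)]))
E
```

```text
{'clock': 5.4167, 'tcp_pos': [0.5006, 0.0847, 0.1846], 'orientation': [-0.0002, 0.652, 0.7583, -0.0004], 'joint_pos': [0.0096, 0.2084, -0.2292, 1.134, -0.0003, 1.43], 'wrist_force': [0.9663, 0.0792, -1.0135], 'finger_gap': 0.0497}
```

View pics/crop4.png

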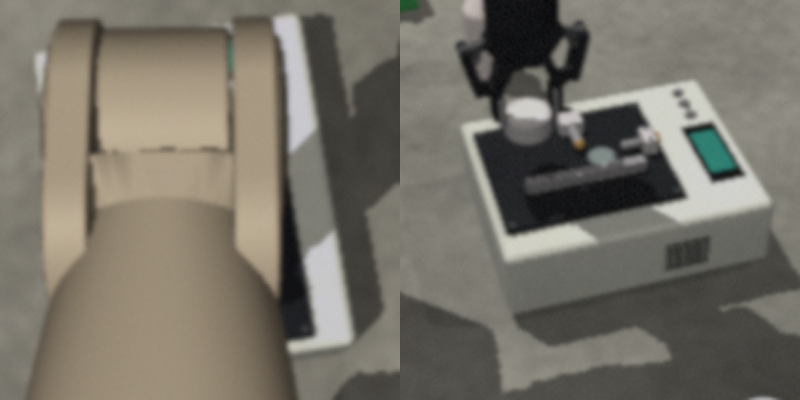

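The puck hangs level over the plate's open end, off the fence and before the plunger. Side crop puck top is at about full-image (297,198). Lowering, then feeling for the plate.

Call:
apply_moves --moves '[0,0,-0.6,0,0,0,0,0,-1.2,0,0,0,0,0,-1.6,0,0,0,0,0,-1.85,0,0,0,0,0,-2.0,0,0,0,0,0,-2.0,0,0,0]'

```text
clock: 5.92
tcp_pos: [0.5004, 0.0854, 0.1344]
orientation: [-0.0, 0.652, 0.759, -0.0]
wrist_force: [-0.1, -0.6, -1.1]
finger_gap: 0.0499
grip_force: 41.9
```

```bash
python3 look.py 5; python3 - <<'E'
from h import *
c=load("side",5); im=c["image"]; g=im.max(2)
x,y=265,175
m,ce,st=blob(g>150,(298,222)); print(ce,st, onz(c,ce,.136))
cv2.imwrite("pics/crop5.png",cv2.resize(im[y:y+105,x:x+140],(800,600),interpolation=cv2.INTER_CUBIC))
E
```

```text
{'clock': 6.0167, 'tcp_pos': [0.5011, 0.0856, 0.1354], 'orientation': [0.0002, 0.6515, 0.7586, 0.0002], 'joint_pos': [0.0112, 0.2423, -0.3124, 1.0156, -0.0, 1.4303], 'wrist_force': [0.1562, 0.5065, -1.0158], 'finger_gap': 0.0498}
[298.50657895 215.09868421] [289 210  19  11 152] [[0.5033463  0.09188924 0.136     ]]
```

View pics/crop5.png

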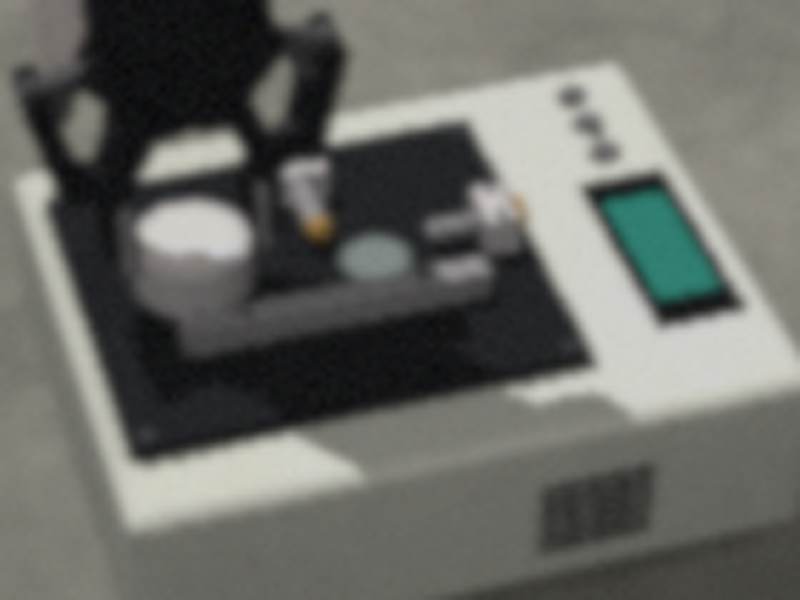

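Call:
apply_moves --moves '[0,0,-0.08,0,0,0,0,0,-0.14,0,0,0,0,0,-0.16,0,0,0,0,0,-0.16,0,0,0]'

```text
clock: 6.35
tcp_pos: [0.5008, 0.0859, 0.1311]
orientation: [0.0, 0.651, 0.759, 0.0]
wrist_force: [-0.3, -0.2, -0.8]
finger_gap: 0.0499
grip_force: 41.9
```

Call:
apply_moves --moves '[0,0,-0.03,0,0,0,0,0,-0.03,0,0,0]'

```text
clock: 6.52
tcp_pos: [0.5008, 0.0859, 0.1303]
orientation: [0.0, 0.651, 0.759, 0.0]
wrist_force: [-0.6, -0.4, -1.2]
finger_gap: 0.0496
grip_force: 41.9
```

Call:
apply_moves --moves '[0,0,-0.03,0,0,0,0,0,-0.03,0,0,0]'

```text
clock: 6.68
tcp_pos: [0.5009, 0.0858, 0.1298]
orientation: [0.0, 0.651, 0.759, 0.0]
wrist_force: [-0.2, 0.0, 1.3]
finger_gap: 0.0497
grip_force: 42.1
```

Call:
apply_moves --moves '[0.006,-0.04,0,0,0,0,0.012,-0.08,0,0,0,0,0.012,-0.08,0,0,0,0]'

```text
clock: 6.93
tcp_pos: [0.5014, 0.0837, 0.1298]
orientation: [0.0, 0.651, 0.759, 0.0]
wrist_force: [0.4, 0.9, 0.8]
finger_gap: 0.05
grip_force: 42.1
```

Call:
apply_moves --moves '[0.006,-0.04,0,0,0,0,0.006,-0.04,0,0,0,0]'

```text
clock: 7.1
tcp_pos: [0.5015, 0.0827, 0.1298]
orientation: [0.0, 0.651, 0.759, 0.0]
wrist_force: [-0.5, 0.6, 2.4]
finger_gap: 0.0494
grip_force: 42.1
```

Call:
apply_moves --moves '[0.006,-0.04,0,0,0,0,0.006,-0.04,0,0,0,0]'

```text
clock: 7.27
tcp_pos: [0.5016, 0.0818, 0.1298]
orientation: [0.0, 0.651, 0.759, 0.0]
wrist_force: [0.4, 0.7, 2.1]
finger_gap: 0.0496
grip_force: 42.2
```

Call:
apply_moves --moves '[0.006,-0.04,0,0,0,0,0.006,-0.04,0,0,0,0]'

```text
clock: 7.43
tcp_pos: [0.5018, 0.0808, 0.1298]
orientation: [0.0, 0.651, 0.759, 0.0]
wrist_force: [-0.3, 0.9, 3.1]
finger_gap: 0.0497
grip_force: 42.2
```

Call:
apply_moves --moves '[0.004,-0.025,0,0,0,0,0.004,-0.025,0,0,0,0]'

```text
clock: 7.6
tcp_pos: [0.5018, 0.0804, 0.1298]
orientation: [-0.0, 0.651, 0.759, 0.0]
wrist_force: [-0.3, 2.5, 3.7]
finger_gap: 0.05
grip_force: 42.3
```

Call:
apply_moves --moves '[0.004,-0.025,0,0,0,0,0.004,-0.025,0,0,0,0]'

```text
clock: 7.77
tcp_pos: [0.5018, 0.0804, 0.1298]
orientation: [-0.001, 0.651, 0.759, 0.001]
wrist_force: [-0.0, 4.9, 5.0]
finger_gap: 0.0499
grip_force: 42.4
```

Fence felt at TCP (0.5018, 0.0804), 0.4 mm from the prediction. Relaxing, releasing and rising.

Call:
apply_moves --moves '[-0.005,0.035,0.02,0,0,0,-0.005,0.035,0.02,0,0,0]'

```text
clock: 7.93
tcp_pos: [0.5015, 0.0804, 0.1298]
orientation: [-0.0, 0.651, 0.759, -0.0]
wrist_force: [-0.4, 2.3, 0.8]
finger_gap: 0.0497
grip_force: 42.1
```

Call:
apply_moves --moves '[0,0,0,0,0,0,0,0,0,0,0,0,0,0,0,0,0,0,0,0,0,0,0,0,0,0,0.5,0,0,0,0,0,1.2,0,0,0,0,0,2.0,0,0,0,0,0,2.4,0,0,0,0,0,2.4,0,0,0]' --claw 72

```text
clock: 8.68
tcp_pos: [0.5033, 0.0803, 0.1924]
orientation: [0.002, 0.651, 0.759, 0.001]
wrist_force: [-0.2, -1.0, -0.2]
finger_gap: 0.0617
grip_force: 0.0
```

```bash
python3 look.py 6; python3 - <<'E'
from h import *
c=load("side",6); im=c["image"]; g=im.max(2)
m,ce,st=blob(g>150,(298,222)); print(ce,st, onz(c,ce,.132))
x,y=265,175
cv2.imwrite("pics/crop6.png",cv2.resize(im[y:y+105,x:x+140],(800,600),interpolation=cv2.INTER_CUBIC))
E
```

```text
{'clock': 8.7833, 'tcp_pos': [0.5018, 0.0803, 0.1899], 'orientation': [0.0003, 0.6514, 0.7587, 0.0002], 'joint_pos': [0.0007, 0.2051, -0.2201, 1.145, -0.0001, 1.4197], 'wrist_force': [0.4114, 0.4629, -0.1935], 'finger_gap': 0.0615}
[298.56132075 219.09433962] [289 213  20  13 212] [[0.50229673 0.08158807 0.132     ]]
```

View pics/crop6.png

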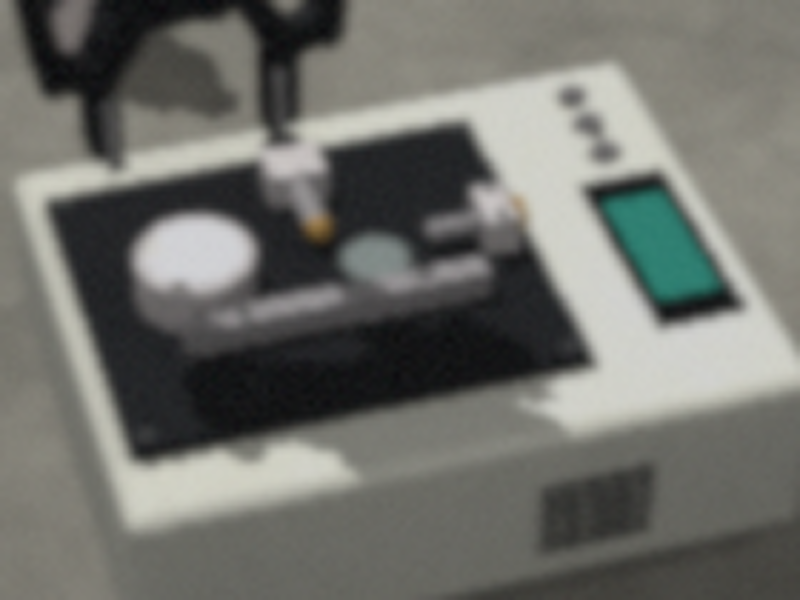

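The puck lies flat at the open end, against the fence, before the plunger. Its top centre is at about full-image (299,219), which gives (0.502, 0.081). Now I'll close the fingers, turn 90° and come down behind it.

Call:
apply_moves --moves '[-0.5,-0.1,0,0,0,0.12,-1.2,-0.3,0,0,0,0.24,-1.8,-0.45,0,0,0,0.36,-2.02,-0.51,0,0,0,0.48,-2.02,-0.51,0,0,0,0.6,-2.02,-0.51,0,0,0,0.72,-2.02,-0.51,0,0,0,0.84,-2.02,-0.51,0,0,0,0.96,-2.02,-0.51,0,0,0,1.08,-2.02,-0.51,0,0,0,1.2,-2.02,-0.51,0,0,0,1.32,-2.02,-0.51,0,0,0,1.44,-2.02,-0.51,-0.6,0,0,1.54,-2.02,-0.51,-1.2,0,0,1.571,-2.02,-0.51,-1.8,0,0,1.571,-2.02,-0.51,-2.3,0,0,1.571,-2.02,-0.51,-2.6,0,0,1.571,-2.02,-0.51,-2.66,0,0,1.571,-2.02,-0.51,-2.66,0,0,1.571]' --claw 0 --newtons 20

```text
clock: 10.37
tcp_pos: [0.4503, 0.0677, 0.1226]
orientation: [-0.001, -0.076, 0.997, 0.0]
wrist_force: [0.3, 0.4, -0.4]
finger_gap: 0.0001
grip_force: 0.0
```

Call:
apply_moves --moves '[0,0,-0.06,0,0,0,0,0,-0.12,0,0,0,0,0,-0.12,0,0,0]'

```text
clock: 10.62
tcp_pos: [0.4515, 0.0677, 0.1209]
orientation: [0.0, -0.076, 0.997, -0.0]
wrist_force: [-0.5, -0.7, -0.6]
finger_gap: 0.0002
grip_force: 0.0
```

Call:
apply_moves --moves '[0.2,0.03,0,0,0,0,0.4,0.06,0,0,0,0,0.5,0.077,0,0,0,0,0.6,0.092,0,0,0,0,0.7,0.108,0,0,0,0,0.8,0.123,0,0,0,0,0.8,0.123,0,0,0,0]'

```text
clock: 11.2
tcp_pos: [0.4717, 0.0708, 0.1205]
orientation: [0.0, -0.076, 0.997, 0.0]
wrist_force: [0.8, -0.1, -0.9]
finger_gap: 0.0001
grip_force: 0.0
```

Call:
apply_moves --moves '[0.1,0.015,0,0,0,0,0.2,0.031,0,0,0,0,0.3,0.046,0,0,0,0,0.4,0.062,0,0,0,0,0.5,0.077,0,0,0,0,0.6,0.092,0,0,0,0,0.7,0.108,0,0,0,0,0.7,0.108,0,0,0,0]'

```text
clock: 11.87
tcp_pos: [0.4893, 0.0735, 0.1206]
orientation: [0.0, -0.076, 0.997, 0.0]
wrist_force: [0.1, -0.2, -0.1]
finger_gap: -0.0
grip_force: 0.0
```

```bash
python3 look.py 7; python3 - <<'E'
from h import *
c=load("side",7); im=c["image"]; g=im.max(2)
x,y=265,175
cv2.imwrite("pics/crop7.png",cv2.resize(im[y:y+105,x:x+140],(800,600),interpolation=cv2.INTER_CUBIC))
m,ce,st=blob(g>165,(315,217)); print(ce,st, onz(c,ce,.132))
E
```

```text
{'clock': 11.9667, 'tcp_pos': [0.4889, 0.0735, 0.1206], 'orientation': [0.0001, -0.0761, 0.9971, 0.0], 'joint_pos': [-0.0134, 0.2298, -0.3687, 0.9721, 0.0001, -0.1657], 'wrist_force': [-0.4343, 0.5091, 0.0979], 'finger_gap': -0.0}
[311.59405941 215.68316832] [305 211  14  11 101] [[0.53510284 0.08966339 0.132     ]]
```

View pics/crop7.png

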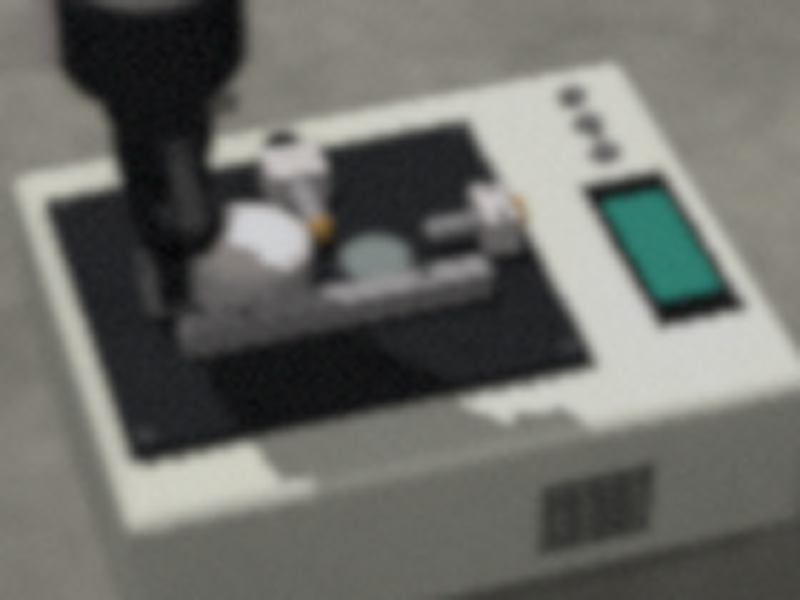

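Puck still flat along the fence, near the brass nose (crop (320,225)); the finger face is behind it. Pushing on in steps, by force.

Call:
apply_moves --moves '[0.08,0.012,0,0,0,0,0.16,0.025,0,0,0,0,0.24,0.037,0,0,0,0,0.32,0.049,0,0,0,0,0.32,0.049,0,0,0,0]'

```text
clock: 12.38
tcp_pos: [0.4971, 0.0747, 0.1206]
orientation: [0.0, -0.076, 0.997, 0.0]
wrist_force: [0.7, 0.8, 0.0]
finger_gap: 0.0
grip_force: 0.0
```

Call:
apply_moves --moves '[0.04,0.006,0,0,0,0,0.08,0.012,0,0,0,0]'

```text
clock: 12.55
tcp_pos: [0.4975, 0.0748, 0.1205]
orientation: [-0.001, -0.076, 0.997, -0.0]
wrist_force: [-5.8, -2.7, 4.9]
finger_gap: -0.0001
grip_force: 3.2
```

Call:
apply_moves --moves '[0.04,0.006,0,0,0,0,0.08,0.012,0,0,0,0]'

```text
clock: 12.72
tcp_pos: [0.4978, 0.0748, 0.1204]
orientation: [-0.003, -0.076, 0.997, -0.0]
wrist_force: [-11.5, -2.9, 10.3]
finger_gap: 0.0001
grip_force: 5.8
```

Call:
apply_moves --moves '[0.04,0.006,0.02,0,0,0,0.04,0.006,0.02,0,0,0]'

```text
clock: 12.88
tcp_pos: [0.498, 0.0747, 0.1205]
orientation: [-0.004, -0.076, 0.997, -0.001]
wrist_force: [-9.8, -4.4, 6.3]
finger_gap: 0.0
grip_force: 5.4
```

Call:
apply_moves --moves '[0.04,0.006,0.02,0,0,0,0.04,0.006,0.02,0,0,0]'

```text
clock: 13.05
tcp_pos: [0.4983, 0.0746, 0.1205]
orientation: [-0.004, -0.076, 0.997, -0.001]
wrist_force: [-10.5, -5.5, 5.9]
finger_gap: 0.0001
grip_force: 5.8
```

Call:
apply_moves --moves '[0.04,0.006,0,0,0,0,0.06,0.009,0,0,0,0]'

```text
clock: 13.22
tcp_pos: [0.499, 0.0745, 0.1205]
orientation: [-0.005, -0.076, 0.997, -0.001]
wrist_force: [-13.1, -6.1, 8.6]
finger_gap: -0.0001
grip_force: 7.2
```

Call:
apply_moves --moves '[0.04,0.006,0,0,0,0,0.06,0.009,0,0,0,0]'

```text
clock: 13.38
tcp_pos: [0.5003, 0.0744, 0.1205]
orientation: [-0.005, -0.076, 0.997, -0.002]
wrist_force: [-13.4, -8.1, 7.5]
finger_gap: 0.0002
grip_force: 7.7
```

Call:
apply_moves --moves '[0.03,-0.04,0,0,0,0,0.05,-0.05,0,0,0,0]'

```text
clock: 13.55
tcp_pos: [0.5018, 0.0731, 0.1205]
orientation: [-0.005, -0.076, 0.997, -0.002]
wrist_force: [-13.1, -7.1, 6.8]
finger_gap: -0.0
grip_force: 7.1
```

Call:
apply_moves --moves '[0.04,0.006,0,0,0,0,0.06,0.009,0,0,0,0]'

```text
clock: 13.72
tcp_pos: [0.5035, 0.073, 0.1205]
orientation: [-0.005, -0.075, 0.997, -0.002]
wrist_force: [-12.0, -8.9, 7.5]
finger_gap: -0.0001
grip_force: 7.5
```

Call:
apply_moves --moves '[0.04,0.0,0,0,0,0,0.08,0.0,0,0,0,0]'

```text
clock: 13.88
tcp_pos: [0.5055, 0.0727, 0.1205]
orientation: [-0.005, -0.075, 0.997, -0.002]
wrist_force: [-12.2, -9.3, 4.7]
finger_gap: -0.0003
grip_force: 7.6
```

Call:
apply_moves --moves '[0.04,0.006,0,0,0,0,0.08,0.012,0,0,0,0]'

```text
clock: 14.05
tcp_pos: [0.5078, 0.0727, 0.1205]
orientation: [-0.005, -0.075, 0.997, -0.003]
wrist_force: [-11.8, -11.0, 5.1]
finger_gap: -0.0001
grip_force: 7.6
```

```bash
cat > pk.py <<'E'
import sys
from h import *
c=load("side",sys.argv[1]); im=c["image"]; hsv=cv2.cvtColor(im,cv2.COLOR_BGR2HSV)
n=np.array([.5808,.0930]);a=np.deg2rad(8.74);R=np.array([[np.cos(a),np.sin(a)],[-np.sin(a),np.cos(a)]])
k=np.zeros(im.shape[:2],bool);k[195:240,290:350]=1
mm=(hsv[...,0]>5)&(hsv[...,0]<25)&(hsv[...,1]>110)&k
_,_,st,ce=cv2.connectedComponentsWithStats(mm.astype(np.uint8))
for q,s in zip(ce[1:],st[1:]):
    if s[4]>4: print("nose px",q.round(1),s[4],(R@(onz(c,q,.118)[0,:2]-n-.0008)*1e3).round(1))
g=im.max(2)
m,q,s=blob((g>150)&k,np.array([float(sys.argv[2]),float(sys.argv[3])])); print("bright",q.round(1),s,(R@(onz(c,q,.132)[0,:2]-n-.0008)*1e3).round(1))
E
python3 look.py 8; python3 pk.py 8 316 215; python3 pk.py 7 311 215;python3 pk.py 6 298 219
```

```text
{'clock': 14.15, 'tcp_pos': [0.5081, 0.0728, 0.1205], 'orientation': [-0.0045, -0.0751, 0.9972, -0.0025], 'joint_pos': [-0.0109, 0.271, -0.3136, 0.9948, -0.0058, -0.1613], 'wrist_force': [-10.4116, -10.6523, 5.067], 'finger_gap': -0.0001}
bright [317.5 213.1] [312 207  12  13 109] [-30.    8.1]
nose px [321.1 214.9] 8 [-19.   15.2]
bright [311.6 215.8] [305 211  14  11 119] [-46.7   2.7]
nose px [320.3 215.3] 15 [-21.3  14.3]
bright [298.8 219.1] [290 213  19  13 207] [-79.7  -0.1]
```

```bash
cat > rim.py <<'E'
import sys
from h import *
from scipy.optimize import least_squares
c=load("side",sys.argv[1]); g=cv2.GaussianBlur(c["image"].max(2),(0,0),.6).astype(np.float32)
n=np.array([.5808,.0930]);a=np.deg2rad(8.74);R=np.array([[np.cos(a),np.sin(a)],[-np.sin(a),np.cos(a)]])
M=c["camera_from_world"]
def px(P,z=.132):  # analyser mm -> pixel
    w=(R.T@(np.atleast_2d(P).T/1e3)).T+n+.0008
    q=(c["camera_matrix"]@(M[:3,:3]@np.c_[w,np.full(len(w),z)].T+M[:3,3:])).T
    return (q[:,:2]/q[:,2:]).astype(np.float32)
x0=np.array([float(sys.argv[2]),0.]);pts=[]
for ph in np.deg2rad(np.arange(-20,151,10)):
    rr=np.arange(15,36,.5);u=px(x0+rr[:,None]*[np.cos(ph),np.sin(ph)])
    v=cv2.remap(g,u[:,:1],u[:,1:],cv2.INTER_LINEAR)[:,0]
    d=np.gradient(v);i=np.argmin(d)
    if d[i]<-5: pts.append((np.rad2deg(ph),rr[i],v[0],v[-1],*(x0+rr[i]*np.array([np.cos(ph),np.sin(ph)]))))
pts=np.array(pts)
if "-v" in sys.argv: print(pts.round(0).tolist())
P=pts[:,4:]; f=least_squares(lambda q:np.hypot(*(P-q).T)-26,x0,loss="soft_l1",f_scale=1); print("centre",f.x.round(1),"res",np.abs(f.fun).round(1).tolist())
E
python3 rim.py 6 -80; python3 rim.py 7 -57; python3 rim.py 8 -38 -v
```

```text
centre [-79.7   1.1] res [0.1, 0.1, 1.2, 0.5, 0.7, 0.3, 0.0, 0.1, 2.6, 2.8, 0.8, 0.4, 0.1, 1.4, 0.2, 1.3, 1.0, 0.3]
centre [-49.2  -4.4] res [8.3, 8.7, 6.3, 2.3, 0.2, 0.4, 0.9, 4.3, 3.2, 4.9, 0.4, 2.5, 2.9, 1.9, 2.2, 2.1]
[[-20.0, 20.0, 192.0, 103.0, -19.0, -7.0], [-10.0, 23.0, 197.0, 57.0, -15.0, -4.0], [0.0, 23.0, 203.0, 40.0, -15.0, 0.0], [10.0, 24.0, 207.0, 38.0, -15.0, 4.0], [20.0, 24.0, 208.0, 39.0, -15.0, 8.0], [30.0, 26.0, 209.0, 37.0, -15.0, 13.0], [40.0, 30.0, 210.0, 48.0, -15.0, 19.0], [50.0, 30.0, 210.0, 92.0, -19.0, 23.0], [110.0, 16.0, 91.0, 53.0, -43.0, 15.0]]
centre [-40.1   6.3] res [1.3, 0.8, 0.1, 0.7, 1.3, 0.0, 1.8, 0.6, 17.1]
```

The rim fit shows the puck has come about 5 mm off the fence: the finger's edge pushed it on its fence side. I'll back off, raise, see where it rests and put it back on the fence.

Call:
apply_moves --moves '[-0.2,-0.03,0,0,0,0,-0.6,-0.09,0,0,0,0,-1.2,-0.18,0,0,0,0,-1.6,-0.25,0,0,0,0,-1.6,-0.25,0.8,0,0,0,-1.6,-0.25,1.8,0,0,0,-1.6,-0.25,2.6,0,0,0,-1.6,-0.25,2.8,0,0,0,-1.6,-0.25,2.8,0,0,0]'

```text
clock: 14.9
tcp_pos: [0.4739, 0.0691, 0.1934]
orientation: [0.002, -0.076, 0.997, -0.0]
wrist_force: [-0.4, 0.3, 0.2]
finger_gap: 0.0001
grip_force: 0.0
```

```bash
python3 look.py 9; python3 rim.py 9 -42 -v; python3 pk.py 9 310 216
```

```text
{'clock': 15.0, 'tcp_pos': [0.4723, 0.0691, 0.191], 'orientation': [0.0, -0.0761, 0.9971, 0.0001], 'joint_pos': [-0.0232, 0.1468, -0.2889, 1.1351, 0.0002, -0.1755], 'wrist_force': [-0.0586, -0.1011, -0.6297], 'finger_gap': 0.0001}
[[-20.0, 19.0, 186.0, 103.0, -24.0, -6.0], [-10.0, 18.0, 187.0, 59.0, -24.0, -3.0], [0.0, 19.0, 189.0, 39.0, -23.0, 0.0], [10.0, 20.0, 192.0, 38.0, -22.0, 4.0], [20.0, 23.0, 195.0, 37.0, -20.0, 8.0], [30.0, 26.0, 197.0, 36.0, -19.0, 13.0], [90.0, 28.0, 206.0, 65.0, -42.0, 28.0], [100.0, 29.0, 207.0, 44.0, -47.0, 29.0], [110.0, 28.0, 209.0, 49.0, -52.0, 27.0], [120.0, 30.0, 210.0, 52.0, -57.0, 26.0], [130.0, 30.0, 211.0, 56.0, -61.0, 23.0], [140.0, 32.0, 211.0, 63.0, -66.0, 20.0], [150.0, 34.0, 211.0, 68.0, -71.0, 17.0]]
centre [-47.9   2. ] res [0.8, 1.4, 1.1, 0.1, 2.1, 4.4, 0.1, 0.5, 0.9, 0.9, 1.1, 0.2, 1.4]
bright [311.6 215.9] [301 210  21  13 199] [-46.8   2. ]
```

The puck has sprung back to about (-48, +1) in the nest frame, just touching the nose. I'll now push it with the fingers 16 mm apart so that it nests between their edges and cannot wander sideways.

Call:
apply_moves --moves '[0.3,0.3,0,0,0,0,0.47,0.34,0,0,0,0,0.47,0.34,-0.8,0,0,0,0.47,0.34,-1.6,0,0,0,0.47,0.34,-2.3,0,0,0,0.47,0.34,-2.7,0,0,0,0.47,0.34,-2.85,0,0,0,0.47,0.34,-2.85,0,0,0]' --claw 19 --newtons 40

```text
clock: 15.67
tcp_pos: [0.4835, 0.0777, 0.1191]
orientation: [-0.001, -0.076, 0.997, 0.0]
wrist_force: [0.1, -0.4, 0.4]
finger_gap: 0.0158
grip_force: 0.0
```

Call:
apply_moves --moves '[0.1,0.015,0,0,0,0,0.2,0.031,0,0,0,0,0.3,0.046,0,0,0,0,0.4,0.062,0,0,0,0,0.4,0.062,0,0,0,0]'

```text
clock: 16.08
tcp_pos: [0.4953, 0.0791, 0.121]
orientation: [0.001, -0.076, 0.997, -0.0]
wrist_force: [-0.3, 0.1, -0.3]
finger_gap: 0.0165
grip_force: 0.0
```

Call:
apply_moves --moves '[0.06,0.009,0,0,0,0,0.12,0.018,0,0,0,0,0.12,0.018,0,0,0,0]'

```text
clock: 16.33
tcp_pos: [0.4973, 0.0796, 0.1204]
orientation: [0.0, -0.076, 0.997, 0.0]
wrist_force: [0.1, -1.3, -0.2]
finger_gap: 0.0166
grip_force: 0.0
```

Call:
apply_moves --moves '[0.04,0.006,0,0,0,0,0.08,0.012,0,0,0,0]'

```text
clock: 16.5
tcp_pos: [0.498, 0.0798, 0.1202]
orientation: [-0.001, -0.076, 0.997, 0.0]
wrist_force: [-4.7, -0.4, 3.5]
finger_gap: 0.0163
grip_force: 2.6
```

Call:
apply_moves --moves '[0.04,0.006,0,0,0,0,0.08,0.012,0,0,0,0]'

```text
clock: 16.67
tcp_pos: [0.4984, 0.08, 0.12]
orientation: [-0.003, -0.076, 0.997, -0.0]
wrist_force: [-10.1, -1.5, 9.1]
finger_gap: 0.0164
grip_force: 5.1
```

Call:
apply_moves --moves '[0.04,0.006,0.03,0,0,0,0.08,0.012,0.03,0,0,0]'

```text
clock: 16.83
tcp_pos: [0.4986, 0.0801, 0.1201]
orientation: [-0.004, -0.076, 0.997, -0.0]
wrist_force: [-13.4, -2.5, 9.0]
finger_gap: 0.0158
grip_force: 6.8
```

Call:
apply_moves --moves '[0.04,0.006,0.0,0,0,0,0.08,0.012,0.0,0,0,0]'

```text
clock: 17.0
tcp_pos: [0.4989, 0.0801, 0.1201]
orientation: [-0.006, -0.076, 0.997, -0.001]
wrist_force: [-17.5, -4.7, 12.4]
finger_gap: 0.0161
grip_force: 9.1
```

```bash
python3 look.py 10; python3 rim.py 10 -46 -v
```

```text
{'clock': 17.1, 'tcp_pos': [0.4988, 0.0801, 0.1201], 'orientation': [-0.006, -0.076, 0.9971, -0.0005], 'joint_pos': [0.0013, 0.2592, -0.3308, 0.9927, -0.0018, -0.1509], 'wrist_force': [-16.3828, -3.7755, 9.804], 'finger_gap': 0.0162}
[[-20.0, 26.0, 206.0, 95.0, -22.0, -9.0], [-10.0, 25.0, 209.0, 54.0, -21.0, -4.0], [0.0, 26.0, 210.0, 40.0, -20.0, 0.0], [10.0, 25.0, 209.0, 39.0, -21.0, 4.0], [20.0, 28.0, 209.0, 36.0, -20.0, 9.0], [30.0, 28.0, 208.0, 55.0, -22.0, 14.0], [80.0, 26.0, 205.0, 85.0, -41.0, 26.0], [90.0, 24.0, 193.0, 38.0, -46.0, 24.0], [100.0, 20.0, 167.0, 32.0, -49.0, 19.0], [110.0, 18.0, 131.0, 50.0, -52.0, 16.0], [120.0, 15.0, 96.0, 57.0, -54.0, 13.0], [130.0, 15.0, 69.0, 36.0, -56.0, 11.0], [140.0, 15.0, 55.0, 22.0, -57.0, 10.0], [150.0, 15.0, 47.0, 18.0, -59.0, 7.0]]
centre [-42.8  -7.6] res [4.7, 4.3, 2.4, 1.5, 2.3, 4.2, 7.2, 5.3, 1.6, 0.3, 2.8, 3.0, 3.4, 3.9]
```

Call:
apply_moves --moves '[0.02,0.003,0.05,0,-0.012,0,0.03,0.005,0.05,0,-0.012,0]'

```text
clock: 17.27
tcp_pos: [0.5, 0.0803, 0.1205]
orientation: [0.001, -0.076, 0.997, -0.001]
wrist_force: [-12.5, -2.9, 0.4]
finger_gap: 0.0165
grip_force: 5.9
```

Call:
apply_moves --moves '[0.03,0.005,0.02,0,0,0,0.03,0.005,0.02,0,0,0]'

```text
clock: 17.43
tcp_pos: [0.5009, 0.0805, 0.1207]
orientation: [0.0, -0.076, 0.997, -0.001]
wrist_force: [-10.8, -2.0, 0.3]
finger_gap: 0.0163
grip_force: 5.3
```

With the tilt corrected the vertical load is gone, and the puck moves at 11 N. Continuing.

Call:
apply_moves --moves '[0.04,0.006,0,0,0,0,0.08,0.012,0,0,0,0,0.08,0.012,0,0,0,0]'

```text
clock: 17.68
tcp_pos: [0.5032, 0.081, 0.1207]
orientation: [0.0, -0.076, 0.997, -0.001]
wrist_force: [-10.2, -1.1, 0.5]
finger_gap: 0.0162
grip_force: 4.9
```

Call:
apply_moves --moves '[0.04,0.006,0,0,0,0,0.08,0.012,0,0,0,0,0.08,0.012,0,0,0,0]'

```text
clock: 17.93
tcp_pos: [0.5052, 0.0812, 0.1206]
orientation: [0.0, -0.076, 0.997, -0.001]
wrist_force: [-9.5, -1.4, 0.2]
finger_gap: 0.0163
grip_force: 5.0
```

```bash
python3 look.py 11; python3 rim.py 11 -40 -v
```

```text
{'clock': 18.0333, 'tcp_pos': [0.5053, 0.0813, 0.1207], 'orientation': [0.0006, -0.076, 0.9971, -0.0005], 'joint_pos': [0.003, 0.2603, -0.3276, 0.9816, -0.0009, -0.1491], 'wrist_force': [-10.5899, -2.0748, -0.7959], 'finger_gap': 0.0163}
[[-20.0, 24.0, 208.0, 105.0, -17.0, -8.0], [-10.0, 25.0, 209.0, 59.0, -15.0, -4.0], [0.0, 25.0, 209.0, 40.0, -15.0, 0.0], [10.0, 24.0, 210.0, 39.0, -16.0, 4.0], [20.0, 26.0, 209.0, 39.0, -16.0, 9.0], [30.0, 26.0, 210.0, 37.0, -17.0, 13.0], [40.0, 26.0, 210.0, 55.0, -20.0, 17.0], [90.0, 24.0, 195.0, 79.0, -40.0, 24.0], [100.0, 22.0, 169.0, 36.0, -44.0, 21.0], [110.0, 18.0, 137.0, 49.0, -46.0, 16.0], [120.0, 18.0, 103.0, 53.0, -49.0, 15.0], [130.0, 16.0, 74.0, 36.0, -50.0, 12.0], [140.0, 15.0, 56.0, 19.0, -51.0, 10.0], [150.0, 15.0, 50.0, 15.0, -53.0, 7.0]]
centre [-37.3  -7.6] res [6.2, 3.9, 2.5, 1.5, 0.8, 2.6, 3.8, 5.7, 3.5, 0.4, 0.5, 2.3, 3.6, 4.2]
```

Call:
apply_moves --moves '[0.06,0.009,0,0,0,0,0.12,0.018,0,0,0,0,0.18,0.028,0,0,0,0,0.18,0.028,0,0,0,0]'

```text
clock: 18.37
tcp_pos: [0.5105, 0.0822, 0.1208]
orientation: [0.001, -0.076, 0.997, -0.0]
wrist_force: [-7.8, -0.0, 0.0]
finger_gap: 0.016
grip_force: 4.0
```

Call:
apply_moves --moves '[0.06,0.009,0,0,0,0,0.12,0.018,0,0,0,0,0.18,0.028,0,0,0,0,0.18,0.028,0,0,0,0]'

```text
clock: 18.7
tcp_pos: [0.5155, 0.083, 0.121]
orientation: [0.002, -0.076, 0.997, -0.0]
wrist_force: [-7.1, 0.2, -1.0]
finger_gap: 0.0162
grip_force: 3.5
```

Call:
apply_moves --moves '[0.06,0.009,0,0,0,0,0.12,0.018,0,0,0,0,0.18,0.028,0,0,0,0,0.18,0.028,0,0,0,0]'

```text
clock: 19.03
tcp_pos: [0.5207, 0.0839, 0.1212]
orientation: [0.002, -0.076, 0.997, 0.0]
wrist_force: [-6.4, 1.4, -1.2]
finger_gap: 0.0167
grip_force: 2.9
```

```bash
python3 look.py 12; python3 rim.py 12 -26 -v
```

```text
{'clock': 19.1333, 'tcp_pos': [0.5209, 0.0839, 0.1212], 'orientation': [0.0026, -0.0761, 0.9971, 0.0001], 'joint_pos': [0.0073, 0.2849, -0.2923, 0.9884, 0.0005, -0.1451], 'wrist_force': [-5.4276, 0.6897, -0.9826], 'finger_gap': 0.0165}
[[-20.0, 26.0, 205.0, 53.0, -2.0, -9.0], [-10.0, 26.0, 208.0, 41.0, 0.0, -5.0], [0.0, 26.0, 210.0, 39.0, 0.0, 0.0], [10.0, 28.0, 210.0, 40.0, 1.0, 5.0], [20.0, 28.0, 210.0, 41.0, 1.0, 10.0], [30.0, 26.0, 210.0, 43.0, -3.0, 13.0], [40.0, 28.0, 209.0, 44.0, -5.0, 18.0], [50.0, 26.0, 210.0, 46.0, -10.0, 20.0], [60.0, 30.0, 210.0, 54.0, -11.0, 26.0], [90.0, 20.0, 185.0, 77.0, -26.0, 20.0], [100.0, 18.0, 150.0, 46.0, -29.0, 18.0], [110.0, 16.0, 108.0, 54.0, -31.0, 15.0], [120.0, 16.0, 71.0, 43.0, -34.0, 14.0]]
centre [-22.2  -5.4] res [5.1, 3.7, 3.2, 0.6, 1.5, 0.2, 3.3, 1.9, 6.8, 0.3, 1.4, 4.1, 3.4]
```

Call:
apply_moves --moves '[0.06,0.009,0,0,0,0,0.12,0.018,0,0,0,0,0.18,0.028,0,0,0,0,0.24,0.037,0,0,0,0,0.28,0.043,0,0,0,0,0.28,0.043,0,0,0,0]'

```text
clock: 19.63
tcp_pos: [0.5287, 0.085, 0.1215]
orientation: [0.003, -0.076, 0.997, -0.0]
wrist_force: [-4.6, -0.6, -1.0]
finger_gap: 0.016
grip_force: 2.3
```

Call:
apply_moves --moves '[0.06,0.009,0,0,0,0,0.12,0.018,0,0,0,0,0.18,0.028,0,0,0,0,0.24,0.037,0,0,0,0,0.28,0.043,0,0,0,0,0.28,0.043,0,0,0,0]'

```text
clock: 20.13
tcp_pos: [0.5385, 0.0861, 0.1227]
orientation: [0.006, -0.076, 0.997, -0.0]
wrist_force: [-1.9, 1.2, -2.3]
finger_gap: 0.0158
grip_force: 1.4
```

```bash
python3 look.py 13; python3 rim.py 13 -11 -v; python3 pk.py 13 330 215
```

```text
{'clock': 20.2333, 'tcp_pos': [0.5385, 0.0861, 0.1229], 'orientation': [0.0063, -0.0761, 0.9971, -0.0003], 'joint_pos': [0.0111, 0.3096, -0.2533, 0.9952, 0.0003, -0.1413], 'wrist_force': [-2.4373, 2.75, -1.5942], 'finger_gap': 0.0158}
[[-20.0, 28.0, 207.0, 109.0, 15.0, -10.0], [-10.0, 30.0, 210.0, 82.0, 18.0, -5.0], [0.0, 30.0, 211.0, 54.0, 20.0, 0.0], [10.0, 31.0, 211.0, 52.0, 20.0, 5.0], [20.0, 32.0, 210.0, 55.0, 19.0, 11.0], [30.0, 30.0, 210.0, 58.0, 15.0, 15.0], [40.0, 30.0, 210.0, 58.0, 12.0, 19.0], [50.0, 30.0, 211.0, 58.0, 8.0, 23.0], [60.0, 28.0, 209.0, 56.0, 3.0, 24.0], [70.0, 28.0, 202.0, 54.0, -2.0, 26.0], [80.0, 26.0, 179.0, 38.0, -6.0, 26.0], [100.0, 16.0, 83.0, 52.0, -14.0, 16.0]]
centre [-6.3  0.4] res [2.2, 1.1, 0.2, 0.3, 1.5, 0.2, 0.3, 0.9, 0.4, 0.1, 0.3, 8.9]
bright [331.2 211.5] [325 207  13  10  97] [3.8 4.1]
```

The puck is at (-6, 0) in the nest frame: on the fence, with the nose behind its widest part. For the final press I'll back off a little, shut the fingers and push near the middle, clear of the nose.

Call:
apply_moves --moves '[-0.15,-0.02,0,0,0,0,-0.3,-0.13,-0.05,0,0.006,0,-0.3,-0.13,-0.09,0,0.006,0,-0.3,-0.13,-0.09,0,0.006,0,-0.3,-0.13,-0.09,0,0.006,0]' --claw 0

```text
clock: 20.65
tcp_pos: [0.5311, 0.0824, 0.1208]
orientation: [0.004, -0.076, 0.997, -0.0]
wrist_force: [0.6, 0.1, 0.3]
finger_gap: -0.0
grip_force: 0.0
```

Call:
apply_moves --moves '[0.1,0.015,0,0,0,0,0.2,0.031,0,0,0,0,0.28,0.043,0,0,0,0,0.28,0.043,0,0,0,0]'

```text
clock: 20.98
tcp_pos: [0.5381, 0.0837, 0.1205]
orientation: [0.003, -0.076, 0.997, -0.0]
wrist_force: [0.4, 0.0, -0.0]
finger_gap: -0.0002
grip_force: 0.0
```

Call:
apply_moves --moves '[0.04,0.006,0,0,0,0,0.08,0.012,0,0,0,0,0.08,0.012,0,0,0,0]'

```text
clock: 21.23
tcp_pos: [0.5395, 0.084, 0.1203]
orientation: [0.003, -0.076, 0.997, -0.0]
wrist_force: [0.0, -0.3, -0.5]
finger_gap: 0.0005
grip_force: 0.3
```

Call:
apply_moves --moves '[0.04,0.006,0,0,0,0,0.08,0.012,0,0,0,0]'

```text
clock: 21.4
tcp_pos: [0.5412, 0.0843, 0.1204]
orientation: [0.003, -0.076, 0.997, -0.0]
wrist_force: [-1.5, -0.5, -0.9]
finger_gap: 0.0
grip_force: 0.6
```

Call:
apply_moves --moves '[0.03,0.005,0,0,0,0,0.04,0.006,0,0,0,0]'

```text
clock: 21.57
tcp_pos: [0.5418, 0.0845, 0.1203]
orientation: [0.002, -0.076, 0.997, -0.0]
wrist_force: [-4.2, -0.5, -0.6]
finger_gap: 0.0002
grip_force: 1.9
```

Call:
apply_moves --moves '[0.03,0.005,0,0,0,0,0.04,0.006,0,0,0,0]'

```text
clock: 21.73
tcp_pos: [0.542, 0.0845, 0.1201]
orientation: [0.001, -0.076, 0.997, -0.0]
wrist_force: [-6.5, -1.2, 1.9]
finger_gap: 0.0002
grip_force: 3.2
```

Call:
apply_moves --moves '[0.02,0.003,0,0,0,0,0.03,0.005,0,0,0,0]'

```text
clock: 21.9
tcp_pos: [0.542, 0.0845, 0.1199]
orientation: [0.001, -0.076, 0.997, -0.0]
wrist_force: [-7.7, -1.7, 2.3]
finger_gap: 0.0003
grip_force: 3.9
```

Call:
apply_moves --moves '[0.02,0.003,0.02,0,0,0,0.03,0.005,0.02,0,0,0]'

```text
clock: 22.07
tcp_pos: [0.5421, 0.0845, 0.12]
orientation: [-0.0, -0.076, 0.997, -0.0]
wrist_force: [-8.3, -2.0, 0.5]
finger_gap: -0.0001
grip_force: 4.5
```

```bash
python3 look.py 14; python3 rim.py 14 -3 -v; python3 pk.py 14 330 215
```

```text
{'clock': 22.1667, 'tcp_pos': [0.5421, 0.0845, 0.12], 'orientation': [-0.0001, -0.076, 0.9971, -0.0004], 'joint_pos': [0.0088, 0.3276, -0.235, 1.0084, -0.0007, -0.1434], 'wrist_force': [-8.0641, -1.5781, 1.6621], 'finger_gap': 0.0001}
[[-20.0, 26.0, 209.0, 112.0, 21.0, -9.0], [-10.0, 26.0, 210.0, 81.0, 23.0, -5.0], [0.0, 28.0, 211.0, 45.0, 24.0, 0.0], [10.0, 26.0, 211.0, 39.0, 23.0, 5.0], [20.0, 26.0, 211.0, 41.0, 21.0, 9.0], [30.0, 27.0, 211.0, 43.0, 20.0, 13.0], [40.0, 28.0, 211.0, 45.0, 18.0, 18.0], [50.0, 27.0, 211.0, 46.0, 14.0, 21.0], [60.0, 28.0, 210.0, 47.0, 11.0, 24.0], [70.0, 30.0, 208.0, 47.0, 7.0, 28.0], [80.0, 26.0, 196.0, 43.0, 1.0, 25.0], [100.0, 16.0, 128.0, 45.0, -6.0, 16.0], [110.0, 15.0, 91.0, 52.0, -8.0, 14.0], [120.0, 15.0, 66.0, 43.0, -10.0, 13.0]]
centre [-1.6 -0.7] res [2.1, 1.0, 0.1, 1.2, 1.0, 0.2, 0.9, 0.7, 1.5, 4.3, 0.0, 9.0, 9.8, 9.6]
bright [332.9 211.5] [327 207  13  10  99] [8.  2.8]
```

Call:
apply_moves --moves '[0.03,0.005,0.01,0,0,0,0.04,0.006,0.01,0,0,0]'

```text
clock: 22.33
tcp_pos: [0.5422, 0.0845, 0.12]
orientation: [-0.001, -0.076, 0.997, -0.0]
wrist_force: [-10.4, -2.8, 0.7]
finger_gap: -0.0
grip_force: 5.4
```

Call:
apply_moves --moves '[0.02,0.003,0.01,0,0,0,0.02,0.003,0.01,0,0,0,0.02,0.003,0.01,0,0,0]'

```text
clock: 22.58
tcp_pos: [0.5422, 0.0846, 0.12]
orientation: [-0.001, -0.076, 0.997, -0.001]
wrist_force: [-11.1, -2.0, 0.3]
finger_gap: 0.0002
grip_force: 5.5
```

Home: 11 N with no further motion. Withdrawing straight back, then up.

Call:
apply_moves --moves '[-0.1,-0.015,0,0,0,0,-0.2,-0.031,0,0,0,0,-0.3,-0.046,0,0,0,0,-0.6,-0.092,0,0,0,0,-1.2,-0.185,0,0,0,0,-1.6,-0.246,0.5,0,0,0,-1.6,-0.246,1.5,0,0,0,-2.2,-0.3,2.8,0,0,0,-2.8,-0.4,4.0,0,0,0,-2.8,-0.4,4.0,0,0,0]'

```text
clock: 23.42
tcp_pos: [0.4776, 0.075, 0.228]
orientation: [0.008, -0.076, 0.997, -0.001]
wrist_force: [0.1, -0.2, -0.0]
finger_gap: 0.0003
grip_force: 0.0
```

```bash
python3 look.py 15; python3 rim.py 15 -2 -v; python3 pk.py 15 330 215; python3 - <<'E'
from h import *
c=load("side",15);hsv=cv2.cvtColor(c["image"],cv2.COLOR_BGR2HSV);d=cv2.absdiff(c["image"],load("side",0)["image"]).max(2)
mm=(hsv[205:235,305:345,0]>3)&(hsv[205:235,305:345,0]<28)&(hsv[205:235,305:345,1]>90)
print("brass px",[(int(x)+305,int(y)+205) for y,x in np.argwhere(mm)])
# unmoved things: change at dark puck, vial, jar, bottle (side view)
for n,(x,y) in dict(dark=(325,382),vial=(239,353),jar=(404,350),bottle=(279,162)).items(): print(n,d[y-12:y+12,x-10:x+10].mean().round(1))
E
```

```text
{'clock': 23.5167, 'tcp_pos': [0.4777, 0.075, 0.2236], 'orientation': [0.0058, -0.076, 0.9971, -0.0004], 'joint_pos': [-0.0106, 0.133, -0.2236, 1.2026, 0.0002, -0.1627], 'wrist_force': [0.4781, 0.1717, 0.0892], 'finger_gap': 0.0003}
[[-20.0, 24.0, 208.0, 112.0, 21.0, -8.0], [-10.0, 26.0, 209.0, 80.0, 23.0, -4.0], [0.0, 26.0, 209.0, 44.0, 24.0, 0.0], [10.0, 27.0, 209.0, 39.0, 25.0, 5.0], [20.0, 26.0, 208.0, 39.0, 22.0, 9.0], [30.0, 26.0, 209.0, 40.0, 21.0, 13.0], [40.0, 27.0, 208.0, 42.0, 19.0, 17.0], [50.0, 26.0, 208.0, 44.0, 15.0, 20.0], [60.0, 24.0, 208.0, 45.0, 10.0, 21.0], [70.0, 28.0, 208.0, 45.0, 8.0, 27.0], [80.0, 30.0, 209.0, 45.0, 3.0, 29.0], [90.0, 25.0, 209.0, 46.0, -2.0, 25.0], [100.0, 26.0, 209.0, 63.0, -7.0, 26.0], [110.0, 26.0, 209.0, 104.0, -11.0, 24.0], [120.0, 26.0, 210.0, 118.0, -15.0, 23.0], [150.0, 31.0, 210.0, 79.0, -29.0, 15.0]]
centre [-2.   0.6] res [1.3, 0.4, 0.5, 0.9, 0.2, 0.2, 0.7, 0.4, 2.0, 2.0, 2.9, 1.6, 0.1, 1.1, 0.5, 4.7]
bright [328.9 212.9] [319 207  21  13 218] [-3.   0.4]
brass px []
dark 8.4
vial 2.1
jar 2.2
bottle 67.6
```

```bash
python3 - <<'E'
from h import *
d=cv2.absdiff(load("top",15)["image"],load("top",0)["image"]).max(2)
print("bottle top-view change",d[250:278,158:188].mean().round(1),"dark",d[240:258,480:498].mean().round(1))
E
python3 -c "
from workcell import job
print(job.hand_in())"
```

```text
bottle top-view change 7.7 dark 5.4
the job is handed in; nothing more can be done
None
```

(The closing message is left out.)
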